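# Seal the loaded sample dishes

### The job

Some of the white sample dishes on the bench hold a pellet: put one aluminium cover, centred, on each dish that holds a pellet and press it down until it sits level and fully home on the rim. Leave the empty dishes open and lay the covers left over flat in the grey tray, knobs up, not on top of one another. Leave the pellets in their dishes and the mortar and glass dish where they are.

Things in the scene. Friction and masses are not known exactly. Their poses are not given: they have to be found in the camera images.
- dish0: Low round white dish fixed to the bench: 72 mm across, 20 mm high, bore 42 mm wide, floor 8 mm up. Three black rubber seal pieces in the rim, 28 mm from the centre, stand up to 5 mm proud: a cover just laid on rests on them, too high and maybe aslant. They are stiff: about 4 N each (12 N in all) pushes them level with the rim, where they stay. Origin: centre of the underside; z up.
- pellet0: Pressed sample pellet: a flat dark grey-brown disc, 34 mm across, 8 mm thick, 20 g, lying in the bore of the dish of the same number, its top 4 mm below the rim; None when that dish is empty. Origin: centre of its underside; z up.
- cover0: Loose aluminium cover: flat round plate 78 mm across, 5 mm thick, with a round knob 24 mm across and 28 mm high in the middle of its top (knob's top 33 mm above the underside); about 90 g. Starts on the bench, knob up. Origin: centre of the plate's underside; z up along the knob. Pressed fully home on a dish, its underside lies on the rim, 20 mm above the bench.
- dish1: Sample dish, the same as dish0.
- pellet1: Sample pellet in dish1, like pellet0; None when that dish is empty.
- cover1: Loose aluminium cover, the same as cover0.
- dish2: Sample dish, the same as dish0.
- pellet2: Sample pellet in dish2, like pellet0; None when that dish is empty.
- cover2: Loose aluminium cover, the same as cover0.
- dish3: Sample dish, the same as dish0.
- pellet3: Sample pellet in dish3, like pellet0; None when that dish is empty.
- cover3: Loose aluminium cover, the same as cover0.
- dish4: Sample dish, the same as dish0.
- pellet4: Sample pellet in dish4, like pellet0; None when that dish is empty.
- cover4: Loose aluminium cover, the same as cover0.
- tray: Shallow open grey plastic tray fixed to the bench at the left or right side, 220 mm (its x) by 112 mm (its y), walls 4 mm thick and 14 mm high, floor 4 mm above the bench; it takes two covers side by side along its x, at about +-50 mm from its middle. Origin: centre of its underside.
- mortar: Bystander: white ceramic mortar bowl, 72 mm across, 30 mm high, 350 g, empty. Origin: centre of its underside.
- petri: Bystander: closed glass dish, a flat disc 72 mm across, 18 mm high, 250 g. Origin: centre of its underside.
- caddy: Bystander: fixed wooden block with eight small bottles, 200 by 80 mm, 61 mm high, on the side of the bench opposite the tray. Origin: centre of its underside.

How it is judged (in metres and radians):
At the end, for the whole second after the job is handed in: Every pellet's dish has a cover centred on it within 9 mm, level within 2 degrees and seated on the rim (within 1.8 mm of height); every other cover lies flat in the tray; no empty dish is covered; covers at rest (((horizontal distance between cover0 and pellet0 below 0.013 m and z of cover0 in the frame of pellet0 between 0.009 and 0.0138 m) or (horizontal distance between cover1 and pellet0 below 0.013 m and z of cover1 in the frame of pellet0 between 0.009 and 0.0138 m) or (horizontal distance between cover2 and pellet0 below 0.013 m and z of cover2 in the frame of pellet0 between 0.009 and 0.0138 m) or (horizontal distance between cover3 and pellet0 below 0.013 m and z of cover3 in the frame of pellet0 between 0.009 and 0.0138 m) or (horizontal distance between cover4 and pellet0 below 0.013 m and z of cover4 in the frame of pellet0 between 0.009 and 0.0138 m)) and ((horizontal distance between cover0 and pellet1 below 0.013 m and z of cover0 in the frame of pellet1 between 0.009 and 0.0138 m) or (horizontal distance between cover1 and pellet1 below 0.013 m and z of cover1 in the frame of pellet1 between 0.009 and 0.0138 m) or (horizontal distance between cover2 and pellet1 below 0.013 m and z of cover2 in the frame of pellet1 between 0.009 and 0.0138 m) or (horizontal distance between cover3 and pellet1 below 0.013 m and z of cover3 in the frame of pellet1 between 0.009 and 0.0138 m) or (horizontal distance between cover4 and pellet1 below 0.013 m and z of cover4 in the frame of pellet1 between 0.009 and 0.0138 m)) and ((horizontal distance between cover0 and pellet2 below 0.013 m and z of cover0 in the frame of pellet2 between 0.009 and 0.0138 m) or (horizontal distance between cover1 and pellet2 below 0.013 m and z of cover1 in the frame of pellet2 between 0.009 and 0.0138 m) or (horizontal distance between cover2 and pellet2 below 0.013 m and z of cover2 in the frame of pellet2 between 0.009 and 0.0138 m) or (horizontal distance between cover3 and pellet2 below 0.013 m and z of cover3 in the frame of pellet2 between 0.009 and 0.0138 m) or (horizontal distance between cover4 and pellet2 below 0.013 m and z of cover4 in the frame of pellet2 between 0.009 and 0.0138 m)) and ((horizontal distance between cover0 and pellet3 below 0.013 m and z of cover0 in the frame of pellet3 between 0.009 and 0.0138 m) or (horizontal distance between cover1 and pellet3 below 0.013 m and z of cover1 in the frame of pellet3 between 0.009 and 0.0138 m) or (horizontal distance between cover2 and pellet3 below 0.013 m and z of cover2 in the frame of pellet3 between 0.009 and 0.0138 m) or (horizontal distance between cover3 and pellet3 below 0.013 m and z of cover3 in the frame of pellet3 between 0.009 and 0.0138 m) or (horizontal distance between cover4 and pellet3 below 0.013 m and z of cover4 in the frame of pellet3 between 0.009 and 0.0138 m)) and ((horizontal distance between cover0 and pellet4 below 0.013 m and z of cover0 in the frame of pellet4 between 0.009 and 0.0138 m) or (horizontal distance between cover1 and pellet4 below 0.013 m and z of cover1 in the frame of pellet4 between 0.009 and 0.0138 m) or (horizontal distance between cover2 and pellet4 below 0.013 m and z of cover2 in the frame of pellet4 between 0.009 and 0.0138 m) or (horizontal distance between cover3 and pellet4 below 0.013 m and z of cover3 in the frame of pellet4 between 0.009 and 0.0138 m) or (horizontal distance between cover4 and pellet4 below 0.013 m and z of cover4 in the frame of pellet4 between 0.009 and 0.0138 m)) and ((x of cover0 in the frame of tray between -0.075 and 0.075 m and y of cover0 in the frame of tray between -0.022 and 0.022 m and z of cover0 in the frame of tray below 0.012 m and angle between cover0's own z axis and vertical below 0.08 rad) or (((horizontal distance between cover0 and dish0 below 0.009 m or horizontal distance between cover0 and dish1 below 0.009 m or horizontal distance between cover0 and dish2 below 0.009 m or horizontal distance between cover0 and dish3 below 0.009 m or horizontal distance between cover0 and dish4 below 0.009 m) and angle between cover0's own z axis and vertical below 0.035 rad) and ((horizontal distance between cover0 and pellet0 below 0.013 m and z of cover0 in the frame of pellet0 between 0.009 and 0.0138 m) or (horizontal distance between cover0 and pellet1 below 0.013 m and z of cover0 in the frame of pellet1 between 0.009 and 0.0138 m) or (horizontal distance between cover0 and pellet2 below 0.013 m and z of cover0 in the frame of pellet2 between 0.009 and 0.0138 m) or (horizontal distance between cover0 and pellet3 below 0.013 m and z of cover0 in the frame of pellet3 between 0.009 and 0.0138 m) or (horizontal distance between cover0 and pellet4 below 0.013 m and z of cover0 in the frame of pellet4 between 0.009 and 0.0138 m)))) and ((x of cover1 in the frame of tray between -0.075 and 0.075 m and y of cover1 in the frame of tray between -0.022 and 0.022 m and z of cover1 in the frame of tray below 0.012 m and angle between cover1's own z axis and vertical below 0.08 rad) or (((horizontal distance between cover1 and dish0 below 0.009 m or horizontal distance between cover1 and dish1 below 0.009 m or horizontal distance between cover1 and dish2 below 0.009 m or horizontal distance between cover1 and dish3 below 0.009 m or horizontal distance between cover1 and dish4 below 0.009 m) and angle between cover1's own z axis and vertical below 0.035 rad) and ((horizontal distance between cover1 and pellet0 below 0.013 m and z of cover1 in the frame of pellet0 between 0.009 and 0.0138 m) or (horizontal distance between cover1 and pellet1 below 0.013 m and z of cover1 in the frame of pellet1 between 0.009 and 0.0138 m) or (horizontal distance between cover1 and pellet2 below 0.013 m and z of cover1 in the frame of pellet2 between 0.009 and 0.0138 m) or (horizontal distance between cover1 and pellet3 below 0.013 m and z of cover1 in the frame of pellet3 between 0.009 and 0.0138 m) or (horizontal distance between cover1 and pellet4 below 0.013 m and z of cover1 in the frame of pellet4 between 0.009 and 0.0138 m)))) and ((x of cover2 in the frame of tray between -0.075 and 0.075 m and y of cover2 in the frame of tray between -0.022 and 0.022 m and z of cover2 in the frame of tray below 0.012 m and angle between cover2's own z axis and vertical below 0.08 rad) or (((horizontal distance between cover2 and dish0 below 0.009 m or horizontal distance between cover2 and dish1 below 0.009 m or horizontal distance between cover2 and dish2 below 0.009 m or horizontal distance between cover2 and dish3 below 0.009 m or horizontal distance between cover2 and dish4 below 0.009 m) and angle between cover2's own z axis and vertical below 0.035 rad) and ((horizontal distance between cover2 and pellet0 below 0.013 m and z of cover2 in the frame of pellet0 between 0.009 and 0.0138 m) or (horizontal distance between cover2 and pellet1 below 0.013 m and z of cover2 in the frame of pellet1 between 0.009 and 0.0138 m) or (horizontal distance between cover2 and pellet2 below 0.013 m and z of cover2 in the frame of pellet2 between 0.009 and 0.0138 m) or (horizontal distance between cover2 and pellet3 below 0.013 m and z of cover2 in the frame of pellet3 between 0.009 and 0.0138 m) or (horizontal distance between cover2 and pellet4 below 0.013 m and z of cover2 in the frame of pellet4 between 0.009 and 0.0138 m)))) and ((x of cover3 in the frame of tray between -0.075 and 0.075 m and y of cover3 in the frame of tray between -0.022 and 0.022 m and z of cover3 in the frame of tray below 0.012 m and angle between cover3's own z axis and vertical below 0.08 rad) or (((horizontal distance between cover3 and dish0 below 0.009 m or horizontal distance between cover3 and dish1 below 0.009 m or horizontal distance between cover3 and dish2 below 0.009 m or horizontal distance between cover3 and dish3 below 0.009 m or horizontal distance between cover3 and dish4 below 0.009 m) and angle between cover3's own z axis and vertical below 0.035 rad) and ((horizontal distance between cover3 and pellet0 below 0.013 m and z of cover3 in the frame of pellet0 between 0.009 and 0.0138 m) or (horizontal distance between cover3 and pellet1 below 0.013 m and z of cover3 in the frame of pellet1 between 0.009 and 0.0138 m) or (horizontal distance between cover3 and pellet2 below 0.013 m and z of cover3 in the frame of pellet2 between 0.009 and 0.0138 m) or (horizontal distance between cover3 and pellet3 below 0.013 m and z of cover3 in the frame of pellet3 between 0.009 and 0.0138 m) or (horizontal distance between cover3 and pellet4 below 0.013 m and z of cover3 in the frame of pellet4 between 0.009 and 0.0138 m)))) and ((x of cover4 in the frame of tray between -0.075 and 0.075 m and y of cover4 in the frame of tray between -0.022 and 0.022 m and z of cover4 in the frame of tray below 0.012 m and angle between cover4's own z axis and vertical below 0.08 rad) or (((horizontal distance between cover4 and dish0 below 0.009 m or horizontal distance between cover4 and dish1 below 0.009 m or horizontal distance between cover4 and dish2 below 0.009 m or horizontal distance between cover4 and dish3 below 0.009 m or horizontal distance between cover4 and dish4 below 0.009 m) and angle between cover4's own z axis and vertical below 0.035 rad) and ((horizontal distance between cover4 and pellet0 below 0.013 m and z of cover4 in the frame of pellet0 between 0.009 and 0.0138 m) or (horizontal distance between cover4 and pellet1 below 0.013 m and z of cover4 in the frame of pellet1 between 0.009 and 0.0138 m) or (horizontal distance between cover4 and pellet2 below 0.013 m and z of cover4 in the frame of pellet2 between 0.009 and 0.0138 m) or (horizontal distance between cover4 and pellet3 below 0.013 m and z of cover4 in the frame of pellet3 between 0.009 and 0.0138 m) or (horizontal distance between cover4 and pellet4 below 0.013 m and z of cover4 in the frame of pellet4 between 0.009 and 0.0138 m)))) and linear speed of each of cover0, cover1, cover2, cover3, cover4 below 0.02 m/s); the robot touches nothing.
It fails at once if a bystander (mortar or glass dish) is shifted more than 50 mm (distance of any of mortar, petri from where it was at the start of the episode above 0.05 m).
It fails at once if a pellet is taken out of its dish (distance of any of pellet0, pellet1, pellet2, pellet3, pellet4 from where it was at the start of the episode above 0.02 m).
Of pellet0, pellet1, pellet2, pellet3, pellet4 only 3 to 4 are there at a start; the rules pass over those that are not, and their reading is None.
At some moment in a run one of cover0, cover1, cover2, cover3, cover4 may be knocked a few centimetres aside while the robot is not near it.
Once in a run the grip may slacken for a moment while it holds something.
It also fails if it takes over 210 s, if anything falls off the work surface, if the arm or the gripper's body presses on something with over 40 N, if the wrist force passes 120 N, or if a joint passes its speed limit or range.

### The arm

A 6-joint arm with a two-finger parallel gripper is mounted at the origin on the work surface. World frame = base frame: x ahead of the robot, y to its left, z up, the work surface at z = 0. Lengths are in m, angles in degrees, forces in N, time in s.
With the tool pointing down it reaches from about 0.325 to 0.925 m from the base axis. Payload 3.1 kg.
Tool frame: the origin (TCP) lies on the centre line of the jaws, within the pads' length; the fingertips stand r.tips_ahead ahead of it and the grasp point (between the pads) is the TCP (r.tips_ahead is the distance from the TCP to the fingertips, in m); y points along the fingers, x is the direction in which the jaws open and shut, and the axes are right-handed (so a half turn about y gives the same grasp; the last joint's range is limited). The gripper opens to 85 mm and grips with 20 to 120 N. Pads are 22 mm wide; open, the fingers measure 114 mm over their backs; the gripper's body (76 mm by 85 mm) begins 54 mm behind the grasp point. The pads swing forward as they close: fully open they stand 13 mm farther back than shut.
Start: joints at [61.925, 12.427, 92.441, -0, 75.132, -6.429], TCP at [0.231, 0.581, 0.212] pointing down, gripper open.
Joint ranges: [-157.48, 157.48], [-44.54, 120.13], [17.64, 146.25], [-64.5, 244.5], [7.68, 150.69], [-147.95, 147.95]. Speed limits (degrees/s): [159.86, 159.86, 180, 180, 180, 180].

### API

Orientations are given as [roll, pitch, yaw] about the fixed x, y, z axes, in that order (R = Rz(yaw) Ry(pitch) Rx(roll)).
In Python, from station import r gives the robot as it stands.
- The arm moves only by the shell command python3 -m pendant 'ROWS' [OPENING] [FORCE]. ROWS is JSON, a list of rows, each a list of 2 entries, a list of its own where there are three numbers: the shift along the tool's x, y, z normalised to -1 to 1, where 1 is 60 cm, then the turn, a rotation vector about the tool's x, y, z normalised to -1 to 1, where 1 is pi rad. In form: [[[tx, ty, tz], [ax, ay, az]], ...]. A call has 1 to 10 rows; each row is the pose to reach, as a shift and turn from the pose commanded when the call began, along the tool's axes at that moment, turning the shorter way round; what a row does not reach only later rows make up. A row lasts 1/10 s, in which the tool goes at most 50 mm and 8.59 degrees, less where a joint would pass 70% of its speed; a pose out of reach is approached as far as the arm can. A call with a number of a shift or a turn outside -1 to 1 is refused whole. A call with a gripper value outside its range is refused whole. OPENING is the closure, from 0 (fully open) to 1 (shut), set as the call begins (- or left out, the last holds). The fingers move at their own pace and stop on an object; FORCE is the grip in N (left out, the last holds). Time passes only in rows, so rows that repeat a pose let the fingers close. It gives the time, the measured TCP pose, the force and the opening at its end, in the units of the state.
- r.get_state(): the state, without advancing time (a new reading comes with each control period).
- r.grab_frame(name): name is "scene" or "top" or "wrist"; returns (picture, depth): 420x560x3 uint8, red, green, blue; 420x560 float32, m along the optical axis (not along the pixel's ray), 0 where there is no reading.
- r.camera_info(name): a dict with "K" (3x3 intrinsics, pixels), "xyz" and "orientation" of the camera in the world. Camera axes: x right, y up, looking along -z (the intrinsics and any distortion apply to the point x, -y, -z); pixel columns grow to the right and rows downward; lengths in m; the calibration is good to about 2 mm. A picture is of the moment at which its call begins: read the wrist's pose just before it. camera_info takes no time and is no camera call; for the wrist camera it gives the pose at the moment of the call.
- r.finish_job(): hands the job in, once; it reports no verdict.
The state is a dict: "time_s": time; "joint_positions": joint angles; "joint_vel": joint speeds; "joint_torque": joint torques, N m; "eef_pos": TCP position; "orientation": TCP orientation; "wrist_force": force on the tool from outside, world axes, zero at the start; "torque": the same for the moment, N m; "opening": opening from 0.0 (shut) to 1.0 (fully open).
Only numpy, scipy, OpenCV 4.12 (cv2) and the standard library are available. Lean on these libraries where they do the work, as an engineer would, in place of code of your own. Each camera call takes 0.05 s, during which the arm holds its last target. There are 200 camera calls.

## Working session

There is one attempt and no reset: what is moved stays moved. The work goes in short steps, Python scripts to look and compute and a shell command to move; the robot and the scene stay as the last step left them, time stands still between calls to the robot, and variables do not carry over. Pictures are saved under pics/ and viewed, about 12 in all and at most 16, crops included, and the job is handed in when it is done.

```bash
ls; mkdir -p pics; python3 - <<'E'
from station import r
import cv2,numpy as np
print(r.get_state(), r.tips_ahead)
for n in ("top","scene"):
    p,d=r.grab_frame(n); np.save(f'pics/{n}_d.npy',d); cv2.imwrite(f'pics/{n}0.png',p[:,:,::-1]); print(r.camera_info(n), d.min(), d.max())
E
```

```text
pics
{'time_s': 0.0, 'joint_positions': array([ 6.19254408e+01,  1.24773236e+01,  9.25296332e+01,  2.31221678e-04,
        7.51325184e+01, -6.42668089e+00]), 'joint_vel': array([ 0.06359939,  0.00047591,  0.07323795,  0.03537204,  0.04403595,
       -0.06167058]), 'joint_torque': array([-2.29727175e-04, -3.96844840e+01, -3.03852081e+01, -2.96639073e-04,
        9.71548492e-03, -1.01483707e-05]), 'eef_pos': array([0.23010815, 0.5801578 , 0.21025169]), 'orientation': array([-89.98416634,   0.13857378,  68.35208122]), 'wrist_force': array([ 0.47762876,  0.16056234, -0.20285843]), 'torque': array([ 0.01452307, -0.01693222, -0.01144856]), 'opening': 0.9989770039940898} 0.019
{'K': array([[530.64076671,   0.        , 282.9998106 ],
       [  0.        , 530.64076671, 218.99752061],
       [  0.        ,   0.        ,   1.        ]]), 'xyz': array([ 0.4269756 , -0.00887897,  1.23116548]), 'orientation': array([  7.08181475,  -0.15880223, -89.17224919])} 0.0 2.1259365
{'K': array([[446.70877821,   0.        , 281.78098167],
       [  0.        , 446.70877821, 216.52741554],
       [  0.        ,   0.        ,   1.        ]]), 'xyz': array([1.23806259, 0.01774079, 1.05486809]), 'orientation': array([32.27881545, -0.35063479, 90.45761013])} 0.0 2.680924
```

View pics/top0.png

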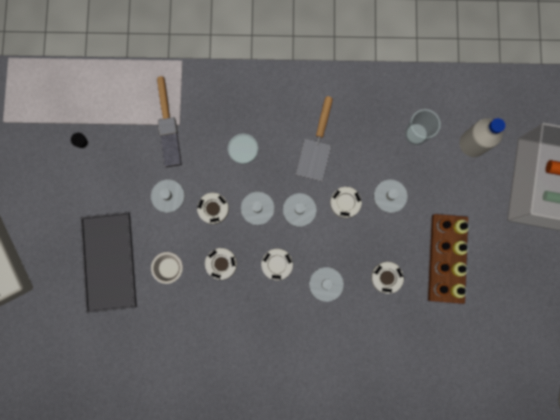

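View pics/scene0.png

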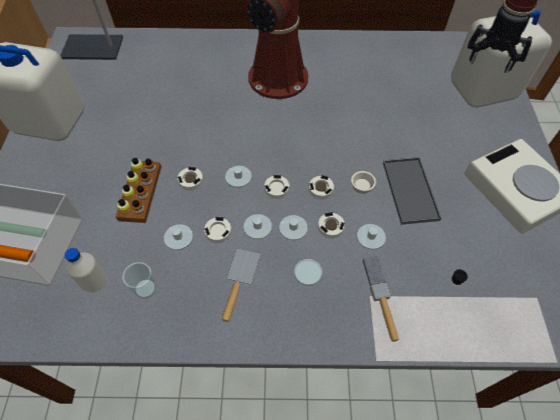

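The top view shows dishes with dark pellets at (212,208), (220,264) and (387,278). The dishes at (346,202) and (277,264) are empty. Covers are at (167,196), (257,208), (299,210), (391,196) and (326,285), the tray is at (108,262), the mortar at (167,268) and the petri dish at (243,148). The scene view agrees.

```bash
cat > see.py <<'E'
from station import r
import numpy as np, cv2
from scipy.spatial.transform import Rotation as R
def cam(n):
    c=r.camera_info(n); return c["K"],np.array(c["xyz"]),R.from_euler('xyz',c["orientation"],degrees=True).as_matrix()
def ray(c,u,v,z):
    K,o,M=c; d=M@np.array([(u-K[0,2])/K[0,0],-(v-K[1,2])/K[1,1],-1.]); return o+d*(z-o[2])/d[2]
def proj(c,p):
    K,o,M=c; q=M.T@(np.array(p)-o); return np.array([K[0,2]+K[0,0]*q[0]/-q[2],K[1,2]-K[1,1]*q[1]/-q[2]])
def cloud(c,d):
    K,o,M=c; v,u=np.mgrid[:d.shape[0],:d.shape[1]]
    q=np.stack([(u-K[0,2])/K[0,0]*d,-(v-K[1,2])/K[1,1]*d,-d],-1); return q@M.T+o
def circ(c,mask,z,seed,rmax):
    """component of mask near seed -> ellipse of hull -> centre on plane z, diameter"""
    n,l,s,ce=cv2.connectedComponentsWithStats(mask.astype(np.uint8))
    ok=[i for i in range(1,n) if s[i,4]>20]
    i=min(ok,key=lambda i:np.hypot(*(ce[i]-seed)))
    ct=max(cv2.findContours((l==i).astype(np.uint8),cv2.RETR_EXTERNAL,cv2.CHAIN_APPROX_NONE)[0],key=len)
    P=np.array([ray(c,*q[0],z)[:2] for q in cv2.convexHull(ct)],np.float32)
    (x,y),rad=cv2.minEnclosingCircle(P); return x,y,2*rad
E
python3 - <<'E'
from see import *
p=cv2.imread('pics/top0.png'); d=np.load('pics/top_d.npy'); c=cam('top'); X=cloud(c,d)
h=cv2.cvtColor(p,cv2.COLOR_BGR2HSV)
for n,(u,v) in dict(knob=(166,195),plate=(178,204),plate2=(308,218),dishrim=(283,252),emptybore=(277,264),pel=(212,208),petri=(243,148),tray=(108,262),bench=(190,320),mort=(167,268)).items():
    print(n,h[v,u],X[v,u].round(4), X[v-2:v+3,u-2:u+3,2].std().round(4))
Z=X[200:400,140:420,2]; print(np.median(Z))
cv2.imwrite('pics/crop.png',cv2.resize(p[130:320,70:420],None,fx=2.25,fy=2.25,interpolation=cv2.INTER_CUBIC))
E
```

```text
knob [ 94  11 163] [0.6271 0.2581 0.0337] 0.0025
plate [ 99  12 154] [0.6111 0.2357 0.0047] 0.0027
plate2 [ 94  13 155] [ 0.5823 -0.0682  0.0069] 0.0025
dishrim [ 25  17 183] [ 0.5015 -0.0112  0.0211] 0.0046
emptybore [ 23  12 185] [0.4744 0.0022 0.0124] 0.0022
pel [14 80 64] [0.6014 0.1547 0.0147] 0.0023
petri [ 90  17 165] [0.7444 0.0862 0.0161] 0.0026
tray [150   7  73] [ 4.738e-01  3.932e-01 -3.000e-04] 0.0025
bench [120   8  97] [ 0.3445  0.1989 -0.0004] 0.0022
mort [ 25  18 184] [0.4617 0.2546 0.0077] 0.2396
0.0010786882145794596
```

View pics/crop.png

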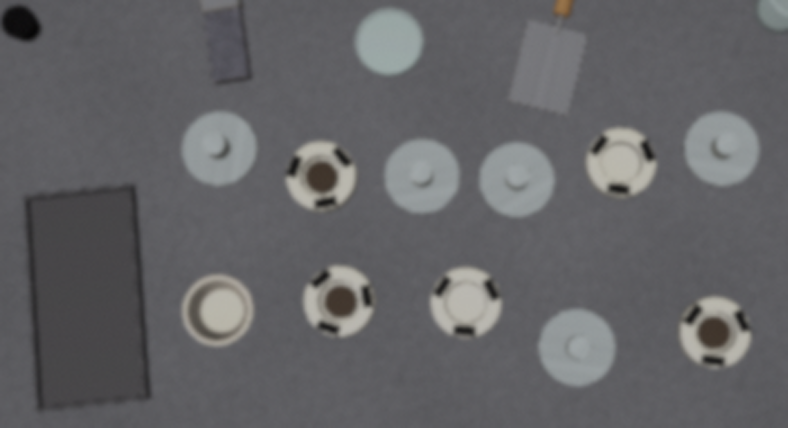

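Three pellets confirmed: crop (322,178), (340,302) and (713,332). The other two bores are white. Next I measure everything.

```bash
cat > meas.py <<'E'
from see import *
import sys
def measure(p,cname='top',out=True):
    """p: BGR. lists covers and dishes (world xy, diam)"""
    c=cam(cname); h=cv2.cvtColor(p,cv2.COLOR_BGR2HSV)
    m=(h[...,2]>125).astype(np.uint8); n,l,s,ce=cv2.connectedComponentsWithStats(m); res=[]
    for i in range(1,n):
        if not 100<s[i,4]<3000: continue
        hue=np.median(h[l==i][:,0]); z=.02 if hue<60 else .005
        x,y,D=circ(c,l==i,z,ce[i],0)
        if .35<x<.9 and abs(y)<.5 and .05<D<.12: res.append(('dish' if hue<60 else 'cover',round(float(x),4),round(float(y),4),round(float(D),4),ce[i].round(1).tolist(),hue))
    return res
if __name__=='__main__':
    p,d=r.grab_frame('top'); p=p[:,:,::-1].copy(); [print(*q) for q in measure(p)]
E
python3 - <<'E'
from meas import *
for n in('top','scene'):
    p=cv2.imread(f'pics/{n}0.png'); [print(*q) for q in measure(p,n)]
p=cv2.imread('pics/top0.png');c=cam('top');h=cv2.cvtColor(p,cv2.COLOR_BGR2HSV)
m=np.zeros(p.shape[:2],np.uint8); m[200:325,70:145]=(h[200:325,70:145,2]<86); m=cv2.morphologyEx(m,cv2.MORPH_CLOSE,np.ones((5,5)))
n,l,s,ce=cv2.connectedComponentsWithStats(m);i=1+s[1:,4].argmax();print(s[i])
ys,xs=np.nonzero(l==i);(bc,bs,ba)=cv2.minAreaRect(np.stack([xs,ys],1).astype(np.float32))
B=np.array([ray(c,*q,.014)[:2] for q in cv2.boxPoints((bc,bs,ba))]);print('tray',B.round(4),B.mean(0),np.linalg.norm(np.diff(B,axis=0),axis=1))
E
```

```text
dish 0.825 -0.1009 0.0983 [323.7, 115.2] 16.0
dish 0.7864 -0.4832 0.062 [483.4, 135.3] 21.0
cover 0.7472 0.0884 0.0712 [242.5, 148.0] 87.0
cover 0.6307 0.2623 0.0781 [166.8, 195.4] 95.0
cover 0.6385 -0.2602 0.0783 [390.3, 195.5] 94.0
dish 0.6203 -0.1539 0.0733 [345.6, 201.6] 25.0
dish 0.6021 0.1537 0.0722 [216.1, 203.8] 24.0
cover 0.6048 0.0509 0.0789 [257.0, 207.8] 94.0
cover 0.6033 -0.0478 0.0786 [299.3, 209.2] 94.0
dish 0.4739 0.1318 0.073 [219.9, 263.2] 23.0
dish 0.4739 0.0029 0.0735 [276.5, 264.0] 23.0
dish 0.4627 0.2538 0.0732 [167.8, 267.1] 20.0
dish 0.4475 -0.2492 0.0731 [387.7, 277.4] 23.0
cover 0.4309 -0.1109 0.0785 [326.0, 283.9] 94.0
cover 0.4321 -0.1117 0.0835 [238.1, 175.3] 94.0
dish 0.4485 -0.2481 0.0778 [189.8, 176.4] 30.0
dish 0.458 0.2537 0.0772 [362.4, 180.9] 25.0
dish 0.4744 0.131 0.0766 [322.0, 185.3] 30.0
dish 0.4749 0.0035 0.0771 [276.9, 185.1] 30.0
dish 0.606 0.1539 0.0791 [331.3, 223.1] 30.0
dish 0.7322 -0.4939 0.0755 [83.0, 265.1] 30.0
cover 0.7351 0.0903 0.0841 [308.3, 270.6] 90.0
cover 0.7667 -0.3455 0.1105 [140.1, 281.7] 92.0
cover 0.8908 -0.0747 0.0639 [242.5, 326.7] 108.0
[  80  211   58  103 5098]
tray [[0.5816 0.4638]
 [0.5924 0.3431]
 [0.3675 0.3153]
 [0.3572 0.4333]] [0.47468035 0.38887833] [0.12116079 0.22659048 0.11843929]
```

```bash
python3 -m pendant '[[[0,0,0],[0,0.04,0]],[[0,0,0],[0,0.09,0]],[[0,0,0],[0,0.135,0]],[[0,0,0],[0,0.18,0]],[[0,0,0],[0,0.22,0]],[[0,0,0],[0,0.26,0]],[[0,0,0],[0,0.30,0]],[[0,0,0],[0,0.34,0]],[[0,0,0],[0,0.3797,0]],[[0,0,0],[0,0.3797,0]]]' 0.35 60
```

```text
time_s: 1.1
eef_pos: [0.2303, 0.5805, 0.2108]
orientation: [-90.1, 0.0, 0.0]
wrist_force: [-0.1, -0.2, 0.2]
opening: 0.648
```

```bash
python3 -m pendant '[[[0.05,0.01,-0.04],[0,0,0]],[[0.11,0.02,-0.09],[0,0,0]],[[0.16,0.025,-0.13],[0,0,0]],[[0.21,0.03,-0.17],[0,0,0]],[[0.27,0.04,-0.22],[0,0,0]],[[0.3333,0.05,-0.2658],[0,0,0]],[[0.3333,0.05,-0.2658],[0,0,0]]]'
python3 -m pendant '[[[0.05,0.01,-0.04],[0,0,0]],[[0.11,0.02,-0.09],[0,0,0]],[[0.16,0.025,-0.13],[0,0,0]],[[0.21,0.03,-0.17],[0,0,0]],[[0.27,0.04,-0.22],[0,0,0]],[[0.3333,0.05,-0.2658],[0,0,0]],[[0.3333,0.05,-0.2658],[0,0,0]],[[0.3333,0.05,-0.2658],[0,0,0]],[[0.3333,0.05,-0.2658],[0,0,0]],[[0.3333,0.05,-0.2658],[0,0,0]]]'
python3 - <<'E'
from see import *
c=cam('wrist');p,d=r.grab_frame('wrist');cv2.imwrite('pics/w0.png',p[:,:,::-1]);print(c[1],c[2].round(3));X=cloud(c,d)
m=(X[...,2]>.027)&(X[...,2]<.04)&(np.hypot(X[...,0]-.631,X[...,1]-.262)<.03);print(m.sum(),X[m].mean(0))
m=(X[...,2]>.0015)&(X[...,2]<.04)&(np.hypot(X[...,0]-.631,X[...,1]-.262)<.05);P=X[m][:,:2];print(m.sum(),P.min(0),P.max(0))
E
```

```text
time_s: 1.8
eef_pos: [0.4343, 0.4174, 0.1803]
orientation: [-90.2, -0.0, -0.2]
wrist_force: [-0.9, -0.6, -0.7]
opening: 0.65
time_s: 2.8
eef_pos: [0.6293, 0.2635, 0.1518]
orientation: [-90.0, 0.0, 0.2]
wrist_force: [0.3, 0.4, -0.3]
opening: 0.65
[0.62937542 0.33848708 0.31426019] [[ 1.    -0.002 -0.   ]
 [ 0.002  0.956  0.293]
 [-0.    -0.293  0.956]]
672 [0.63299112 0.26184238 0.03296103]
5997 [0.58245642 0.21253873] [0.68037565 0.31079559]
```

View pics/w0.png

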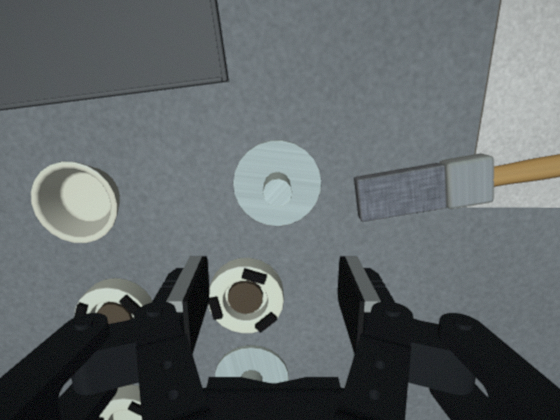

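The wrist view shows the cover at (277,183), clear between the open jaws. Grasping it now.

```bash
python3 -m pendant '[[[0,0.06,0],[0,0,0]],[[0,0.12,0],[0,0,0]],[[0,0.16,0],[0,0,0]],[[0.002,0.19,0],[0,0,0]],[[0.002,0.202,0],[0,0,0]],[[0.002,0.202,0],[0,0,0]],[[0.002,0.202,0],[0,0,0]]]'
python3 -m pendant '[[[0,0,0],[0,0,0]],[[0,0,0],[0,0,0]],[[0,0,0],[0,0,0]],[[0,0,0],[0,0,0]],[[0,0,0],[0,0,0]],[[0,0,0],[0,0,0]],[[0,0,0],[0,0,0]],[[0,0,0],[0,0,0]]]' 1 60
python3 -m pendant '[[[0,-0.03,0],[0,0,0]],[[0,-0.08,0],[0,0,0]],[[0,-0.14,0],[0,0,0]],[[0,-0.2,0],[0,0,0]],[[0,-0.2,0],[0,0,0]],[[0,-0.2,0],[0,0,0]]]'
```

```text
time_s: 3.55
eef_pos: [0.6329, 0.2626, 0.032]
orientation: [-90.0, -0.1, 0.0]
wrist_force: [-0.3, 0.7, -0.4]
opening: 0.649
time_s: 4.35
eef_pos: [0.6317, 0.262, 0.0303]
orientation: [-90.0, 0.0, 0.0]
wrist_force: [0.6, -0.8, -0.8]
opening: -0.003
time_s: 4.95
eef_pos: [0.6332, 0.2625, 0.1538]
orientation: [-89.9, -0.3, 0.0]
wrist_force: [-0.5, 0.5, -0.8]
opening: 0.003
```

The jaws shut fully, so the grasp missed. I'll take a look.

```bash
python3 meas.py; python3 - <<'E'
from see import *
p,d=r.grab_frame('wrist');cv2.imwrite('pics/w1.png',p[:,:,::-1])
E
```

```text
dish 0.8238 -0.1044 0.1012 [323.7, 115.5] 16.0
cover 0.8149 -0.3459 0.0738 [430.1, 119.1] 94.0
dish 0.7882 -0.4839 0.0679 [483.9, 134.7] 21.0
cover 0.7471 0.0884 0.0754 [242.4, 148.0] 87.0
cover 0.7231 -0.078 0.1036 [313.0, 159.3] 120.0
cover 0.6305 0.2621 0.0825 [167.4, 195.3] 95.0
cover 0.6388 -0.2607 0.0818 [390.4, 195.5] 94.0
dish 0.6202 -0.154 0.0764 [345.6, 201.5] 25.0
cover 0.6049 0.0509 0.0822 [257.0, 207.7] 95.0
dish 0.6019 0.1539 0.0757 [211.9, 207.5] 23.0
cover 0.6024 -0.0478 0.0828 [299.3, 209.3] 95.0
dish 0.4738 0.1317 0.075 [219.8, 263.2] 23.0
dish 0.4741 0.003 0.076 [276.6, 264.0] 23.0
dish 0.4628 0.2534 0.0758 [168.4, 266.8] 20.0
dish 0.4478 -0.2489 0.0753 [387.6, 277.2] 23.0
cover 0.431 -0.1107 0.0818 [326.0, 284.0] 95.0
```

View pics/w1.png

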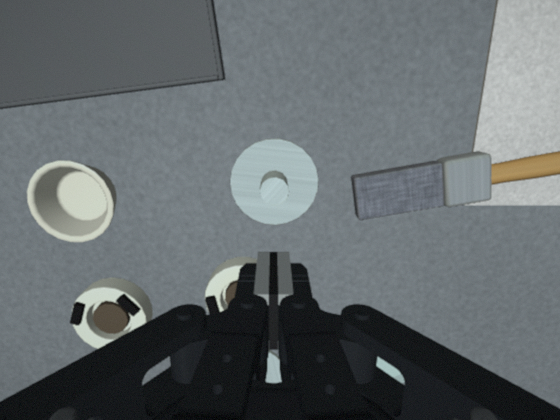

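```bash
python3 - <<'E'
from see import *
p,d=r.grab_frame('top');cv2.imwrite('pics/t1.png',p[:,:,::-1]);X=cloud(cam('top'),d);print((X[...,2]>.1).sum())
p,d=r.grab_frame('scene');cv2.imwrite('pics/s1.png',p[:,:,::-1]); a=cv2.imread('pics/t1.png');cv2.imwrite('pics/ts1.png',np.hstack([cv2.resize(q[:,:],(400,300)) for q in(a,p[:,:,::-1])]))
c=cam('scene');print(proj(c,[.6317,.262,.0303]),r.get_state()['joint_positions'])
E
```

```text
31038
[372.91103419 230.40401618] [ 1.66522978e+01  2.24806474e+01  8.67753340e+01 -1.06742002e-03
  7.09677468e+01  1.66451956e+01]
```

View pics/ts1.png

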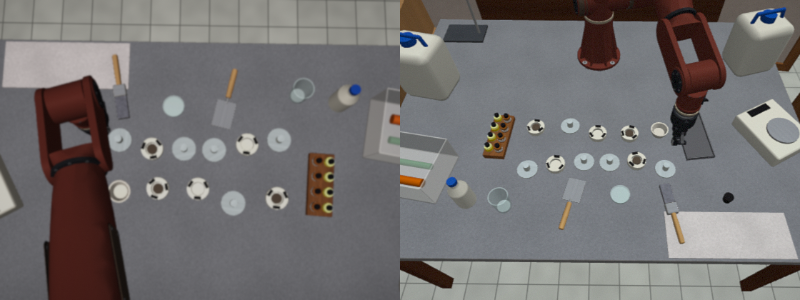

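```bash
python3 - <<'E'
from see import *
e=r.get_state()['eef_pos'];print(e)
for n in('scene','top'):
    c=cam(n);print(n,proj(c,e),proj(c,e-[0,0,.019]),proj(c,e+[0,0,.1]))
im=cv2.imread('pics/s1.png');u,v=proj(cam('scene'),e).astype(int);t=im[100:280,300:480].copy()
cv2.circle(t,(u-300,v-100),2,(0,0,255),-1)
b=cv2.imread('pics/t1.png')[150:330,60:240].copy();u,v=proj(cam('top'),e).astype(int);cv2.circle(b,(u-60,v-150),2,(0,255,0),-1)
cv2.imwrite('pics/chk.png',cv2.resize(np.hstack([t,b]),None,fx=2.2,fy=2.2))
E
```

```text
[0.63024753 0.26156976 0.14827605]
scene [381.2994795  205.36887521] [379.80896637 209.62382752] [389.9282331  180.73646218]
top [152.45013454 184.16763421] [154.62629857 185.86640632] [139.64433569 174.17108355]
```

View pics/chk.png

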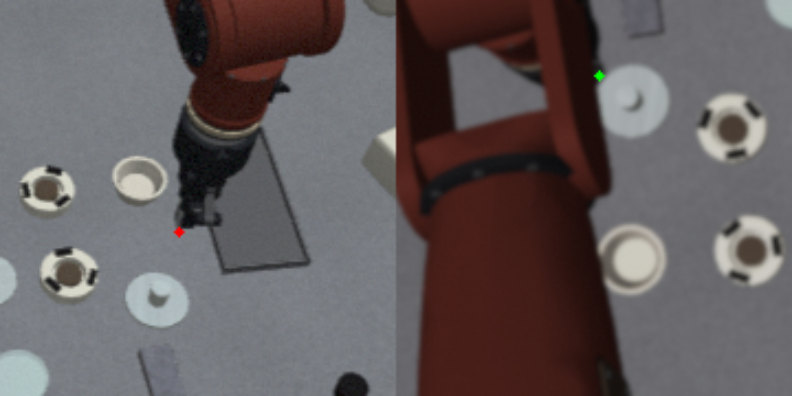

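```bash
python3 - <<'E'
from see import *
e=r.get_state()['eef_pos'];c=cam('wrist');p,d=r.grab_frame('wrist');X=cloud(c,d)-e
print(e,r.get_state()['opening'],r.tips_ahead,proj(c,e),proj(c,e-[0,0,.019]))
for v in range(246,340,6): print(v,X[v,261].round(4),X[v,287].round(4))
E
```

```text
[0.63024753 0.26156976 0.14827605] 0.0022008865579317724 0.019 [272.63840426 251.98589003] [272.80458447 237.1731542 ]
246 [-0.0117 -0.0631 -0.1495] [ 0.0128 -0.0627 -0.1487]
252 [-0.0047  0.0114  0.0246] [0.0062 0.011  0.0238]
258 [-0.0046  0.0108  0.0292] [0.006  0.0111 0.0297]
264 [-0.0044  0.0113  0.0354] [0.0058 0.0109 0.0347]
270 [-0.0042  0.0112  0.0402] [0.0056 0.0113 0.0405]
276 [-0.004   0.011   0.0445] [0.0054 0.0117 0.0457]
282 [-0.0039  0.0113  0.0495] [0.0053 0.0109 0.0486]
288 [-0.0037  0.0114  0.0537] [0.0052 0.0109 0.0527]
294 [-0.0036  0.0113  0.0573] [0.005  0.0113 0.0573]
300 [-0.0034  0.0123  0.0625] [0.0049 0.0118 0.0617]
306 [-0.0033  0.0124  0.0659] [0.0047 0.0125 0.0662]
312 [-0.0032  0.0115  0.0679] [0.0046 0.0124 0.0691]
318 [-0.003   0.0128  0.0727] [0.0045 0.0123 0.072 ]
324 [-0.003   0.0117  0.074 ] [0.0045 0.0121 0.0745]
330 [-0.0028  0.0128  0.0782] [0.0043 0.0125 0.0778]
336 [-0.0027  0.0128  0.0807] [0.0043 0.0125 0.0804]
```

The fingertips really sit about 23 mm above the reported TCP, not 19 mm below it. The wrist depth and the scene view agree on this, so the tool offset is off by about 42 mm and the jaws closed above the knob. I'll open, go lower and check the tips before closing.

```bash
python3 -m pendant '[[[0,0.06,0],[0,0,0]],[[0,0.12,0],[0,0,0]],[[0,0.16,0],[0,0,0]],[[0,0.19,0],[0,0,0]],[[0,0.21,0],[0,0,0]],[[0,0.21,0],[0,0,0]],[[0,0.21,0],[0,0,0]]]' 0.35
cat > tips.py <<'E'
from see import *
s=r.get_state();e=s['eef_pos'];c=cam('wrist');p,d=r.grab_frame('wrist');X=cloud(c,d)-e
cv2.imwrite('pics/wt.png',p[:,:,::-1])
f=(abs(X[...,1]-.011)<.004)&(abs(X[...,0])<.05)&(X[...,2]<.05)&(X[...,2]>-.1)
Q=X[f];print(e,s['opening'],len(Q))
for a,b in((-.05,0),(0,.05)):
    q=Q[(Q[:,0]>a)&(Q[:,0]<b)]
    if len(q): print('tip z above eef',np.percentile(q[:,2],3).round(4),'x',q[:,0].min().round(4),q[:,0].max().round(4))
E
python3 tips.py
```

```text
time_s: 5.9
eef_pos: [0.6325, 0.2623, 0.0251]
orientation: [-90.0, -0.1, 0.0]
wrist_force: [0.4, -0.4, -0.1]
opening: 0.653
[0.63249327 0.2622672  0.0251313 ] 0.6534621280537405 4827
tip z above eef -0.0255 x -0.05 -0.0003
tip z above eef -0.0253 x 0.0002 0.05
```

```bash
python3 - <<'E'
from see import *
s=r.get_state();e=s['eef_pos'];c=cam('wrist');p,d=r.grab_frame('wrist');X=cloud(c,d)
h=p.max(2)<75
m=h&(X[...,2]>.03)&(X[...,2]<.09)&(abs(X[...,1]-e[1]-.011)<.005)
for a,b in((-.06,0),(0,.06)):
    q=X[m&(X[...,0]-e[0]>a)&(X[...,0]-e[0]<b)]; print(len(q),np.percentile(q[:,2],[1,5,20]).round(4),(q[:,0].min()-e[0]).round(4),(q[:,0].max()-e[0]).round(4))
print(e,proj(c,e))
E
```

```text
1069 [0.0537 0.0573 0.0635] -0.0415 -0.0272
1034 [0.0533 0.057  0.0636] 0.0276 0.0416
[0.63313986 0.26246007 0.02602919] [272.65719884 252.00895504]
```

View pics/wt.png

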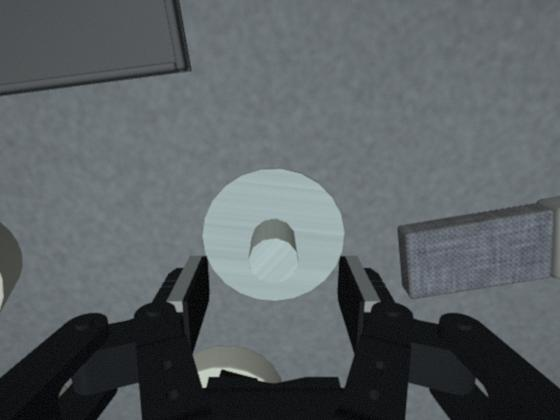

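The wrist view shows the tips at rows 257, about 20 mm above the knob top at (272,258). I go down another 38 mm and grasp.

```bash
python3 -m pendant '[[[0,0.03,0],[0,0,0]],[[0,0.05,0],[0,0,0]],[[0,0.063,0],[0,0,0]],[[0,0.063,0],[0,0,0]],[[0,0.063,0],[0,0,0]]]'
python3 -m pendant '[[[0,0,0],[0,0,0]],[[0,0,0],[0,0,0]],[[0,0,0],[0,0,0]],[[0,0,0],[0,0,0]],[[0,0,0],[0,0,0]],[[0,0,0],[0,0,0]],[[0,0,0],[0,0,0]]]' 1 80
python3 -m pendant '[[[0,-0.02,0],[0,0,0]],[[0,-0.06,0],[0,0,0]],[[0,-0.1,0],[0,0,0]],[[0,-0.14,0],[0,0,0]],[[0,-0.14,0],[0,0,0]]]'
```

```text
time_s: 6.5
eef_pos: [0.6312, 0.2619, -0.0142]
orientation: [-90.0, 0.1, 0.0]
wrist_force: [-0.1, -0.1, 0.7]
opening: 0.648
time_s: 7.2
eef_pos: [0.6327, 0.2623, -0.0123]
orientation: [-90.0, -0.1, 0.0]
wrist_force: [0.0, 0.4, 5.6]
opening: 0.255
time_s: 7.7
eef_pos: [0.6346, 0.263, 0.075]
orientation: [-89.9, -0.4, 0.0]
wrist_force: [0.3, 1.2, 0.1]
opening: 0.254
```

```bash
python3 -m pendant '[[[-0.03,0,0.04],[0,0,0]],[[-0.07,0,0.09],[0,0,0]],[[-0.11,0,0.14],[0,0,0]],[[-0.15,0,0.18],[0,0,0]],[[-0.1787,0,0.2183],[0,0,0]],[[-0.1787,0,0.2183],[0,0,0]],[[-0.1787,0,0.2183],[0,0,0]]]'
python3 -m pendant '[[[0,0.04,0],[0,0,0]],[[0,0.08,0],[0,0,0]],[[0,0.11,0],[0,0,0]],[[0,0.125,0],[0,0,0]],[[0,0.132,0],[0,0,0]],[[0,0.132,0],[0,0,0]],[[0,0.132,0],[0,0,0]]]'
python3 tips.py >/dev/null; cp pics/wt.png pics/w_t1.png
```

```text
time_s: 8.4
eef_pos: [0.5231, 0.3927, 0.0689]
orientation: [-90.1, 0.1, 0.1]
wrist_force: [-0.2, -0.5, -1.2]
opening: 0.256
time_s: 9.1
eef_pos: [0.5255, 0.393, -0.0081]
orientation: [-90.0, -0.1, -0.0]
wrist_force: [0.1, -0.0, -0.9]
opening: 0.255
```

View pics/w_t1.png

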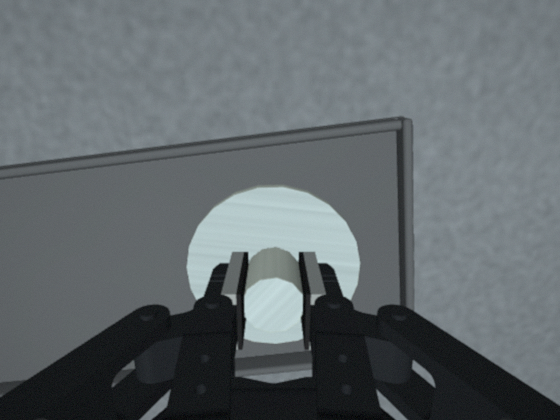

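The cover (centre about (273,265)) is inside the tray walls. I release it, rise and re-measure.

```bash
python3 -m pendant '[[[0,0,0],[0,0,0]],[[0,0,0],[0,0,0]],[[0,0,0],[0,0,0]],[[0,0,0],[0,0,0]]]' 0.35
python3 -m pendant '[[[0,-0.04,0],[0,0,0]],[[0,-0.09,0],[0,0,0]],[[0,-0.133,0],[0,0,0]],[[0,-0.133,0],[0,0,0]]]'
python3 meas.py
```

```text
time_s: 9.55
eef_pos: [0.5246, 0.3931, -0.0085]
orientation: [-90.0, -0.0, 0.0]
wrist_force: [-0.6, 0.3, 0.4]
opening: 0.649
time_s: 9.95
eef_pos: [0.5281, 0.3953, 0.0766]
orientation: [-89.7, -0.5, 0.0]
wrist_force: [-0.0, 0.2, 0.9]
opening: 0.646
dish 0.825 -0.1009 0.0983 [323.7, 115.2] 16.0
dish 0.787 -0.484 0.0619 [483.3, 135.3] 21.0
cover 0.7473 0.0882 0.0714 [242.4, 148.0] 87.0
cover 0.6385 -0.2602 0.0783 [390.3, 195.5] 94.0
dish 0.6203 -0.1539 0.0733 [345.6, 201.6] 25.0
dish 0.6021 0.1537 0.0722 [216.1, 203.7] 24.0
cover 0.6049 0.0508 0.0791 [257.0, 207.8] 94.0
cover 0.6033 -0.0478 0.0786 [299.3, 209.3] 94.0
cover 0.5235 0.3943 0.0765 [108.1, 240.2] 94.0
dish 0.4739 0.1318 0.073 [219.9, 263.2] 23.0
dish 0.4738 0.003 0.0736 [276.5, 264.0] 23.0
dish 0.4627 0.2538 0.0732 [167.8, 267.1] 20.0
dish 0.4475 -0.2492 0.0731 [387.7, 277.4] 23.0
cover 0.4309 -0.1109 0.0785 [325.9, 283.9] 95.0
```

```bash
python3 -m pendant '[[[0.015,0,-0.07],[0,0,0]],[[0.035,0,-0.15],[0,0,0]],[[0.055,0,-0.23],[0,0,0]],[[0.075,0,-0.31],[0,0,0]],[[0.09,0,-0.39],[0,0,0]],[[0.11,0,-0.47],[0,0,0]],[[0.1333,0,-0.54],[0,0,0]],[[0.1333,0,-0.57],[0,0,0]],[[0.1333,0,-0.57],[0,0,0]],[[0.1333,0,-0.57],[0,0,0]]]'
python3 -m pendant '[[[0,0.05,0],[0,0,0]],[[0,0.1,0],[0,0,0]],[[0,0.13,0],[0,0,0]],[[0,0.141,0],[0,0,0]],[[0,0.141,0],[0,0,0]],[[0,0.141,0],[0,0,0]]]'
python3 -m pendant '[[[0,0,0],[0,0,0]],[[0,0,0],[0,0,0]],[[0,0,0],[0,0,0]],[[0,0,0],[0,0,0]],[[0,0,0],[0,0,0]],[[0,0,0],[0,0,0]],[[0,0,0],[0,0,0]]]' 1 80
python3 -m pendant '[[[0,-0.02,0],[0,0,0]],[[0,-0.06,0],[0,0,0]],[[0,-0.1,0],[0,0,0]],[[0,-0.141,0],[0,0,0]],[[0,-0.141,0],[0,0,0]],[[0,-0.141,0],[0,0,0]]]'
```

```text
time_s: 11.0
eef_pos: [0.6031, 0.0516, 0.0699]
orientation: [-89.9, 0.2, -0.0]
wrist_force: [0.4, 0.7, -0.1]
opening: 0.652
time_s: 11.6
eef_pos: [0.6052, 0.052, -0.0126]
orientation: [-90.0, -0.1, 0.1]
wrist_force: [0.1, 0.4, 0.0]
opening: 0.653
time_s: 12.3
eef_pos: [0.606, 0.051, -0.0116]
orientation: [-90.0, -0.2, -0.0]
wrist_force: [-0.7, 0.6, 5.9]
opening: 0.255
time_s: 12.9
eef_pos: [0.6047, 0.0509, 0.0715]
orientation: [-90.0, -0.1, -0.0]
wrist_force: [-0.3, -0.2, -1.4]
opening: 0.258
```

```bash
python3 -m pendant '[[[0,0,0.04],[0,0,0]],[[-0.003,0,0.09],[0,0,0]],[[-0.003,0,0.14],[0,0,0]],[[-0.003,0,0.171],[0,0,0]],[[-0.003,0,0.171],[0,0,0]],[[-0.003,0,0.171],[0,0,0]]]'
python3 -m pendant '[[[0,0.03,0],[0,0,0]],[[0,0.06,0],[0,0,0]],[[0,0.08,0],[0,0,0]],[[0,0.093,0],[0,0,0]],[[0,0.0977,0],[0,0,0]],[[0,0.0977,0],[0,0,0]]]'
python3 -m pendant '[[[0,0.002,0],[0,0,0]],[[0,0.005,0],[0,0,0]],[[0,0.007,0],[0,0,0]],[[0,0.007,0],[0,0,0]],[[0,0.007,0],[0,0,0]]]'
python3 -m pendant '[[[0,0.002,0],[0,0,0]],[[0,0.0035,0],[0,0,0]],[[0,0.0035,0],[0,0,0]],[[0,0.0035,0],[0,0,0]]]'
```

```text
time_s: 13.5
eef_pos: [0.6018, 0.1533, 0.0699]
orientation: [-90.1, 0.1, 0.1]
wrist_force: [0.5, 0.3, -0.9]
opening: 0.253
time_s: 14.1
eef_pos: [0.6031, 0.153, 0.013]
orientation: [-90.0, -0.0, -0.0]
wrist_force: [0.1, -0.2, -2.3]
opening: 0.255
time_s: 14.6
eef_pos: [0.6037, 0.1533, 0.0108]
orientation: [-90.0, -0.1, 0.0]
wrist_force: [-4.0, -1.8, 9.3]
opening: 0.256
time_s: 15.0
eef_pos: [0.6036, 0.1533, 0.0089]
orientation: [-90.0, -0.1, 0.0]
wrist_force: [-3.7, -1.0, 10.1]
opening: 0.252
```

```bash
python3 -m pendant '[[[0,0.002,0],[0,0,0]],[[0,0.0035,0],[0,0,0]],[[0,0.0035,0],[0,0,0]],[[0,0.0035,0],[0,0,0]]]'
python3 -m pendant '[[[0,0.002,0],[0,0,0]],[[0,0.0035,0],[0,0,0]],[[0,0.0035,0],[0,0,0]],[[0,0.0035,0],[0,0,0]]]'
```

```text
time_s: 15.4
eef_pos: [0.6037, 0.1533, 0.0083]
orientation: [-90.1, -0.0, 0.0]
wrist_force: [-8.9, -2.0, 17.5]
opening: 0.249
time_s: 15.8
eef_pos: [0.6036, 0.1533, 0.0082]
orientation: [-90.1, 0.0, 0.0]
wrist_force: [-13.1, -3.4, 27.8]
opening: 0.253
```

Force rose to 28 N while the height held at 0.0083 m, which is grasp height plus 20 mm, so the cover is home. I ease off, release and rise.

```bash
python3 -m pendant '[[[0,-0.008,0],[0,0,0]],[[0,-0.008,0],[0,0,0]]]'
python3 -m pendant '[[[0,0,0],[0,0,0]],[[0,0,0],[0,0,0]],[[0,0,0],[0,0,0]],[[0,0,0],[0,0,0]]]' 0.35
python3 -m pendant '[[[0,-0.04,0],[0,0,0]],[[0,-0.09,0],[0,0,0]],[[0,-0.11,0],[0,0,0]],[[0,-0.11,0],[0,0,0]],[[0,-0.11,0],[0,0,0]]]'
cat > lvl.py <<'E'
from see import *
import sys
# python3 lvl.py cam x y : fit plane to the plate's ring (knob, edges excluded), and knob centre
n=sys.argv[1];x,y=map(float,sys.argv[2:4]);c=cam(n);Q=[]
for k in range(2):
    p,d=r.grab_frame(n);X=cloud(c,d);Q.append(X[d>0])
X=np.concatenate(Q);rr=np.hypot(X[:,0]-x,X[:,1]-y);z=X[:,2]
m=(rr<.036)&(rr>.02)&(z>0)&(z<.04);A=np.c_[X[m,:2]-[x,y],np.ones(m.sum())]
for _ in range(3):
    s,*_r=np.linalg.lstsq(A,X[m,2],rcond=None);k=abs(A@s-X[m,2])<.006;A=A[k];i=np.flatnonzero(m)[k];m=np.zeros_like(m);m[i]=1
K=X[(rr<.03)&(z>.045)&(z<.07)];b=X[(rr>.05)&(rr<.075)&(abs(z)<.008)]
print(n,'plate top z',s[2].round(4),'tilt deg',np.degrees(np.hypot(*s[:2])).round(2),'knob',K.mean(0).round(4),len(K),'bench z',np.median(b[:,2]).round(4))
E
python3 lvl.py wrist .603 .1535; python3 meas.py
```

```text
time_s: 16.0
eef_pos: [0.6043, 0.1538, 0.0084]
orientation: [-90.0, -0.2, 0.0]
wrist_force: [2.2, 0.7, 9.8]
opening: 0.254
time_s: 16.4
eef_pos: [0.6023, 0.1535, 0.0062]
orientation: [-90.0, 0.1, 0.0]
wrist_force: [0.1, 0.1, -0.2]
opening: 0.652
time_s: 16.9
eef_pos: [0.6022, 0.1535, 0.0722]
orientation: [-90.0, 0.0, 0.0]
wrist_force: [0.0, 0.5, 0.1]
opening: 0.65
wrist plate top z 0.0257 tilt deg 0.07 knob [0.6049 0.154  0.0531] 3058 bench z 0.0006
dish 0.825 -0.1009 0.103 [323.7, 115.5] 16.0
cover 0.8154 -0.3457 0.0747 [429.5, 119.0] 94.0
dish 0.7877 -0.484 0.0693 [483.9, 134.8] 21.0
cover 0.7474 0.0882 0.0766 [242.4, 148.0] 88.0
cover 0.7222 -0.0776 0.1067 [313.1, 159.4] 120.0
cover 0.6385 -0.2603 0.0833 [390.4, 195.5] 95.0
dish 0.6201 -0.1542 0.0776 [345.3, 201.7] 24.0
cover 0.6079 0.1316 0.0621 [224.5, 206.1] 98.0
cover 0.6026 -0.0478 0.0838 [299.3, 209.3] 95.0
cover 0.5238 0.3943 0.0792 [107.9, 240.3] 94.0
dish 0.4725 0.1227 0.0733 [226.6, 265.4] 23.0
dish 0.4741 0.0029 0.0769 [276.5, 264.1] 23.0
dish 0.4475 -0.2492 0.0764 [387.6, 277.2] 23.0
cover 0.431 -0.1107 0.0832 [326.0, 283.9] 97.5
```

Cover 2 is seated on dish A: plate top 25.7 mm, tilt 0.07°. Next: cover 3 to dish B.

```bash
python3 -m pendant '[[[0,0,-0.06],[0,0,0]],[[0,0,-0.13],[0,0,0]],[[0,0,-0.2],[0,0,0]],[[0,0,-0.27],[0,0,0]],[[0,0,-0.32],[0,0,0]],[[0,0,-0.336],[0,0,0]],[[0,0,-0.336],[0,0,0]],[[0,0,-0.336],[0,0,0]]]'
python3 -m pendant '[[[0,0.05,0],[0,0,0]],[[0,0.1,0],[0,0,0]],[[0,0.13,0],[0,0,0]],[[0,0.1438,0],[0,0,0]],[[0,0.1438,0],[0,0,0]],[[0,0.1438,0],[0,0,0]]]'
python3 -m pendant '[[[0,0,0],[0,0,0]],[[0,0,0],[0,0,0]],[[0,0,0],[0,0,0]],[[0,0,0],[0,0,0]],[[0,0,0],[0,0,0]],[[0,0,0],[0,0,0]],[[0,0,0],[0,0,0]]]' 1 80
python3 -m pendant '[[[0,-0.02,0],[0,0,0]],[[0,-0.06,0],[0,0,0]],[[0,-0.1,0],[0,0,0]],[[0,-0.141,0],[0,0,0]],[[0,-0.141,0],[0,0,0]],[[0,-0.141,0],[0,0,0]]]'
```

```text
time_s: 17.85
eef_pos: [0.6022, -0.047, 0.072]
orientation: [-89.9, 0.1, 0.0]
wrist_force: [0.4, 0.7, 0.3]
opening: 0.65
time_s: 18.45
eef_pos: [0.6036, -0.0473, -0.0126]
orientation: [-90.0, -0.1, 0.1]
wrist_force: [-0.1, -1.4, 1.0]
opening: 0.651
time_s: 19.15
eef_pos: [0.6042, -0.0482, -0.0117]
orientation: [-90.0, -0.1, -0.0]
wrist_force: [-0.2, 0.3, 7.3]
opening: 0.251
time_s: 19.75
eef_pos: [0.6029, -0.0481, 0.0715]
orientation: [-90.0, -0.1, 0.0]
wrist_force: [0.6, -0.3, -1.5]
opening: 0.254
```

```bash
python3 -m pendant '[[[-0.03,0,0.04],[0,0,0]],[[-0.07,0,0.095],[0,0,0]],[[-0.11,0,0.15],[0,0,0]],[[-0.15,0,0.21],[0,0,0]],[[-0.19,0,0.265],[0,0,0]],[[-0.2153,0,0.2992],[0,0,0]],[[-0.2153,0,0.2992],[0,0,0]],[[-0.2153,0,0.2992],[0,0,0]]]'
python3 -m pendant '[[[0,0.03,0],[0,0,0]],[[0,0.06,0],[0,0,0]],[[0,0.08,0],[0,0,0]],[[0,0.093,0],[0,0,0]],[[0,0.0977,0],[0,0,0]],[[0,0.0977,0],[0,0,0]]]'
python3 -m pendant '[[[0,0.003,0],[0,0,0]],[[0,0.006,0],[0,0,0]],[[0,0.009,0],[0,0,0]],[[0,0.012,0],[0,0,0]],[[0,0.014,0],[0,0,0]],[[0,0.014,0],[0,0,0]]]'
python3 -m pendant '[[[0,0.002,0],[0,0,0]],[[0,0.0035,0],[0,0,0]],[[0,0.0035,0],[0,0,0]],[[0,0.0035,0],[0,0,0]]]'
```

```text
time_s: 20.55
eef_pos: [0.4721, 0.1315, 0.0697]
orientation: [-90.0, 0.1, 0.1]
wrist_force: [-0.1, 0.7, -1.3]
opening: 0.251
time_s: 21.15
eef_pos: [0.4741, 0.131, 0.0127]
orientation: [-90.0, 0.0, -0.0]
wrist_force: [0.7, -0.7, -0.7]
opening: 0.25
time_s: 21.75
eef_pos: [0.4745, 0.1312, 0.0082]
orientation: [-90.1, 0.1, 0.0]
wrist_force: [-10.0, -2.7, 26.8]
opening: 0.251
time_s: 22.15
eef_pos: [0.4745, 0.1312, 0.0081]
orientation: [-90.1, 0.1, 0.1]
wrist_force: [-15.6, -4.3, 41.8]
opening: 0.254
```

```bash
python3 -m pendant '[[[0,-0.008,0],[0,0,0]],[[0,-0.008,0],[0,0,0]]]'
python3 -m pendant '[[[0,0,0],[0,0,0]],[[0,0,0],[0,0,0]],[[0,0,0],[0,0,0]],[[0,0,0],[0,0,0]]]' 0.35
python3 -m pendant '[[[0,-0.04,0],[0,0,0]],[[0,-0.09,0],[0,0,0]],[[0,-0.11,0],[0,0,0]],[[0,-0.11,0],[0,0,0]],[[0,-0.11,0],[0,0,0]]]'
python3 lvl.py wrist .474 .1315; python3 meas.py|grep cover
```

```text
time_s: 22.35
eef_pos: [0.4754, 0.1317, 0.0084]
orientation: [-90.0, -0.2, -0.0]
wrist_force: [0.4, 0.4, 6.4]
opening: 0.255
time_s: 22.75
eef_pos: [0.4731, 0.1314, 0.0063]
orientation: [-90.0, 0.1, 0.0]
wrist_force: [-0.3, 0.4, 0.1]
opening: 0.652
time_s: 23.25
eef_pos: [0.4731, 0.1315, 0.0722]
orientation: [-90.0, 0.0, 0.0]
wrist_force: [-0.5, 0.2, 0.3]
opening: 0.65
wrist plate top z 0.0256 tilt deg 0.06 knob [0.4758 0.1328 0.053 ] 3048 bench z 0.0005
cover 0.7477 0.0885 0.0742 [242.4, 148.0] 87.0
cover 0.7222 -0.0788 0.1014 [313.0, 159.5] 120.0
cover 0.6385 -0.2608 0.0813 [390.4, 195.5] 94.0
cover 0.6052 0.1557 0.0821 [211.8, 206.8] 94.0
cover 0.5237 0.3946 0.0778 [107.9, 240.3] 94.0
cover 0.4307 -0.1111 0.0803 [326.0, 284.0] 94.0
```

Dish B is done: 25.6 mm, 0.06°. Next: cover 5 to dish C.

```bash
python3 -m pendant '[[[-0.01,0,-0.06],[0,0,0]],[[-0.025,0,-0.13],[0,0,0]],[[-0.035,0,-0.2],[0,0,0]],[[-0.05,0,-0.27],[0,0,0]],[[-0.06,0,-0.34],[0,0,0]],[[-0.0717,0,-0.4],[0,0,0]],[[-0.0717,0,-0.4042],[0,0,0]],[[-0.0717,0,-0.4042],[0,0,0]],[[-0.0717,0,-0.4042],[0,0,0]]]'
python3 -m pendant '[[[0,0.05,0],[0,0,0]],[[0,0.1,0],[0,0,0]],[[0,0.13,0],[0,0,0]],[[0,0.1438,0],[0,0,0]],[[0,0.1438,0],[0,0,0]],[[0,0.1438,0],[0,0,0]]]'
python3 -m pendant '[[[0,0,0],[0,0,0]],[[0,0,0],[0,0,0]],[[0,0,0],[0,0,0]],[[0,0,0],[0,0,0]],[[0,0,0],[0,0,0]],[[0,0,0],[0,0,0]],[[0,0,0],[0,0,0]]]' 1 80
python3 -m pendant '[[[0,-0.02,0],[0,0,0]],[[0,-0.06,0],[0,0,0]],[[0,-0.1,0],[0,0,0]],[[0,-0.141,0],[0,0,0]],[[0,-0.141,0],[0,0,0]],[[0,-0.141,0],[0,0,0]]]'
```

```text
time_s: 24.3
eef_pos: [0.43, -0.11, 0.0721]
orientation: [-89.9, 0.1, 0.0]
wrist_force: [0.2, 0.9, -0.6]
opening: 0.653
time_s: 24.9
eef_pos: [0.4313, -0.1106, -0.0129]
orientation: [-90.0, -0.0, 0.1]
wrist_force: [0.6, 0.2, 0.5]
opening: 0.655
time_s: 25.6
eef_pos: [0.4318, -0.1115, -0.012]
orientation: [-90.0, -0.1, -0.0]
wrist_force: [-0.7, 1.1, 6.7]
opening: 0.25
time_s: 26.2
eef_pos: [0.4309, -0.1112, 0.0718]
orientation: [-90.0, -0.1, 0.0]
wrist_force: [-0.9, 0.3, -1.3]
opening: 0.254
```

```bash
python3 -m pendant '[[[0.005,0,-0.04],[0,0,0]],[[0.012,0,-0.09],[0,0,0]],[[0.018,0,-0.14],[0,0,0]],[[0.024,0,-0.19],[0,0,0]],[[0.0283,0,-0.23],[0,0,0]],[[0.0283,0,-0.23],[0,0,0]],[[0.0283,0,-0.23],[0,0,0]]]'
python3 -m pendant '[[[0,0.03,0],[0,0,0]],[[0,0.06,0],[0,0,0]],[[0,0.08,0],[0,0,0]],[[0,0.093,0],[0,0,0]],[[0,0.0977,0],[0,0,0]],[[0,0.0977,0],[0,0,0]]]'
python3 -m pendant '[[[0,0.003,0],[0,0,0]],[[0,0.006,0],[0,0,0]],[[0,0.009,0],[0,0,0]],[[0,0.012,0],[0,0,0]],[[0,0.014,0],[0,0,0]],[[0,0.014,0],[0,0,0]]]'
python3 -m pendant '[[[0,0.002,0],[0,0,0]],[[0,0.0025,0],[0,0,0]],[[0,0.0025,0],[0,0,0]],[[0,0.0025,0],[0,0,0]]]'
```

```text
time_s: 26.9
eef_pos: [0.4461, -0.2482, 0.0694]
orientation: [-89.8, 0.2, -0.1]
wrist_force: [0.2, -0.1, -1.2]
opening: 0.253
time_s: 27.5
eef_pos: [0.4475, -0.2485, 0.0125]
orientation: [-90.0, 0.0, 0.0]
wrist_force: [0.7, 0.6, -1.4]
opening: 0.251
time_s: 28.1
eef_pos: [0.4483, -0.2492, 0.008]
orientation: [-90.0, 0.0, 0.0]
wrist_force: [-7.5, 6.6, 22.7]
opening: 0.252
time_s: 28.5
eef_pos: [0.4483, -0.2493, 0.0079]
orientation: [-89.9, 0.1, 0.0]
wrist_force: [-10.8, 9.5, 31.5]
opening: 0.255
```

```bash
python3 -m pendant '[[[0,-0.007,0],[0,0,0]],[[0,-0.007,0],[0,0,0]]]'
python3 -m pendant '[[[0,0,0],[0,0,0]],[[0,0,0],[0,0,0]],[[0,0,0],[0,0,0]],[[0,0,0],[0,0,0]]]' 0.35
python3 -m pendant '[[[0,-0.04,0],[0,0,0]],[[0,-0.09,0],[0,0,0]],[[0,-0.11,0],[0,0,0]],[[0,-0.11,0],[0,0,0]],[[0,-0.11,0],[0,0,0]]]'
python3 lvl.py wrist .448 -.249; python3 meas.py|grep cover
```

```text
time_s: 28.7
eef_pos: [0.4488, -0.2499, 0.0082]
orientation: [-90.1, -0.2, 0.0]
wrist_force: [-0.7, -0.9, -1.5]
opening: 0.256
time_s: 29.1
eef_pos: [0.4473, -0.2489, 0.0064]
orientation: [-90.0, 0.0, 0.0]
wrist_force: [-0.4, -0.3, -0.4]
opening: 0.648
time_s: 29.6
eef_pos: [0.4472, -0.2488, 0.0723]
orientation: [-90.0, 0.0, 0.0]
wrist_force: [0.1, 0.6, 0.3]
opening: 0.648
wrist plate top z 0.0256 tilt deg 0.08 knob [ 0.4491 -0.2488  0.053 ] 3041 bench z 0.0006
cover 0.7475 0.0884 0.074 [242.4, 148.0] 87.0
cover 0.7222 -0.0776 0.1005 [313.0, 159.5] 120.0
cover 0.6389 -0.2608 0.0807 [390.4, 195.5] 94.0
cover 0.6053 0.1565 0.0815 [211.8, 206.8] 94.0
cover 0.5237 0.3946 0.0778 [107.9, 240.3] 94.0
cover 0.4742 0.1347 0.0811 [219.6, 263.4] 94.0
cover 0.4519 -0.2396 0.0726 [379.2, 274.0] 95.0
```

Dish C is done: 25.6 mm, 0.08°. The last cover is at (0.6385, -0.2605) and goes to the tray.

```bash
python3 -m pendant '[[[0.06,0,0],[0,0,0]],[[0.13,0,-0.01],[0,0,0]],[[0.2,0,-0.015],[0,0,0]],[[0.27,0,-0.019],[0,0,0]],[[0.3175,0,-0.019],[0,0,0]],[[0.3175,0,-0.019],[0,0,0]],[[0.3175,0,-0.019],[0,0,0]]]'
python3 -m pendant '[[[0,0.05,0],[0,0,0]],[[0,0.1,0],[0,0,0]],[[0,0.13,0],[0,0,0]],[[0,0.1438,0],[0,0,0]],[[0,0.1438,0],[0,0,0]],[[0,0.1438,0],[0,0,0]]]'
python3 -m pendant '[[[0,0,0],[0,0,0]],[[0,0,0],[0,0,0]],[[0,0,0],[0,0,0]],[[0,0,0],[0,0,0]],[[0,0,0],[0,0,0]],[[0,0,0],[0,0,0]],[[0,0,0],[0,0,0]]]' 1 80
python3 -m pendant '[[[0,-0.02,0],[0,0,0]],[[0,-0.06,0],[0,0,0]],[[0,-0.1,0],[0,0,0]],[[0,-0.141,0],[0,0,0]],[[0,-0.141,0],[0,0,0]],[[0,-0.141,0],[0,0,0]]]'; python3 meas.py|grep cover
```

```text
time_s: 30.45
eef_pos: [0.6372, -0.2597, 0.0709]
orientation: [-89.9, 0.2, 0.1]
wrist_force: [0.0, 0.2, -0.4]
opening: 0.649
time_s: 31.05
eef_pos: [0.6386, -0.2609, -0.0123]
orientation: [-90.0, -0.1, -0.0]
wrist_force: [-0.2, -0.1, 0.8]
opening: 0.651
time_s: 31.75
eef_pos: [0.6395, -0.2611, -0.0113]
orientation: [-90.1, -0.2, 0.0]
wrist_force: [0.1, -0.5, 5.7]
opening: 0.255
time_s: 32.35
eef_pos: [0.6382, -0.2604, 0.0715]
orientation: [-90.0, -0.0, 0.0]
wrist_force: [-0.1, -0.2, -1.6]
opening: 0.256
cover 0.8174 -0.3464 0.0751 [427.7, 115.1] 98.0
cover 0.7477 0.0887 0.0775 [242.3, 148.0] 88.0
cover 0.7222 -0.0788 0.1076 [313.0, 159.4] 120.0
cover 0.6057 0.1566 0.0862 [211.8, 206.8] 97.0
cover 0.5237 0.3944 0.0794 [107.9, 240.3] 94.0
cover 0.4745 0.1343 0.0845 [219.5, 263.4] 96.0
```

```bash
python3 -m pendant '[[[-0.015,0,0.045],[0,0,0]],[[-0.035,0,0.105],[0,0,0]],[[-0.055,0,0.165],[0,0,0]],[[-0.075,0,0.225],[0,0,0]],[[-0.1,0,0.3],[0,0,0]],[[-0.12,0,0.36],[0,0,0]],[[-0.14,0,0.42],[0,0,0]],[[-0.16,0,0.48],[0,0,0]],[[-0.1783,0,0.537],[0,0,0]]]'
python3 -m pendant '[[[-0.015,0,0.045],[0,0,0]],[[-0.035,0,0.105],[0,0,0]],[[-0.055,0,0.165],[0,0,0]],[[-0.075,0,0.225],[0,0,0]],[[-0.1,0,0.3],[0,0,0]],[[-0.12,0,0.36],[0,0,0]],[[-0.14,0,0.42],[0,0,0]],[[-0.16,0,0.48],[0,0,0]],[[-0.1783,0,0.537],[0,0,0]],[[-0.1783,0,0.537],[0,0,0]]]'
python3 -m pendant '[[[0,0.03,0],[0,0,0]],[[0,0.06,0],[0,0,0]],[[0,0.06,0],[0,0,0]]]'
python3 tips.py; cp pics/wt.png pics/w_t2.png
```

```text
time_s: 33.3
eef_pos: [0.5282, 0.0633, 0.0689]
orientation: [-90.0, 0.3, 0.0]
wrist_force: [1.1, 0.1, -0.7]
opening: 0.253
time_s: 34.3
eef_pos: [0.4212, 0.3868, 0.0692]
orientation: [-90.0, 0.2, 0.3]
wrist_force: [0.3, -1.1, -0.6]
opening: 0.251
time_s: 34.6
eef_pos: [0.4204, 0.3808, 0.0306]
orientation: [-90.3, 0.5, -0.0]
wrist_force: [-0.5, -0.0, -1.4]
opening: 0.253
[0.42038336 0.38077432 0.03056818] 0.2529531327716337 6779
tip z above eef -0.0266 x -0.05 -0.0
tip z above eef -0.0267 x 0.0 0.05
```

View pics/w_t2.png

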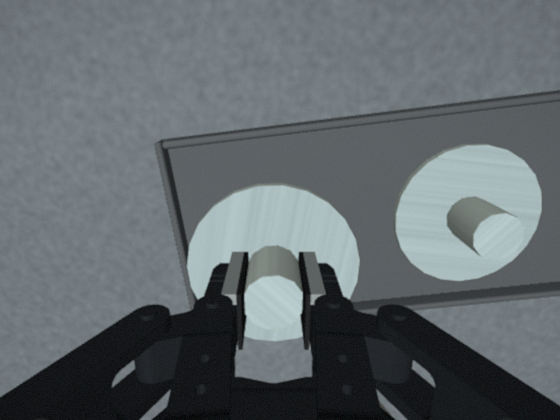

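The second cover is held level above the tray, at (273,265), and clear of the first one at (470,213). I lower and release it.

```bash
python3 -m pendant '[[[0,0.02,0],[0,0,0]],[[0,0.045,0],[0,0,0]],[[0,0.065,0],[0,0,0]],[[0,0.0735,0],[0,0,0]],[[0,0.0735,0],[0,0,0]],[[0,0.0735,0],[0,0,0]]]'
python3 -m pendant '[[[0,0,0],[0,0,0]],[[0,0,0],[0,0,0]],[[0,0,0],[0,0,0]],[[0,0,0],[0,0,0]]]' 0.35
python3 -m pendant '[[[0,-0.03,0],[0,0,0]],[[0,-0.08,0],[0,0,0]],[[0,-0.14,0],[0,0,0]],[[0,-0.2,0],[0,0,0]],[[0,-0.2,0],[0,0,0]]]'
python3 -m pendant '[[[-0.05,0,0.06],[0,0,0]],[[-0.1,0,0.12],[0,0,0]],[[-0.15,-0.1,0.18],[0,0,0]],[[-0.2,-0.1,0.25],[0,0,0]],[[-0.25,-0.1,0.31],[0,0,0]],[[-0.25,-0.1,0.31],[0,0,0]],[[-0.25,-0.1,0.31],[0,0,0]],[[-0.25,-0.1,0.31],[0,0,0]]]'
python3 meas.py | grep cover; for q in ".604 .1537" ".474 .1315" ".448 -.249" ".5237 .394" ".4245 .384"; do python3 lvl.py top $q;done 2>&1 | grep -v Warn
python3 - <<'E'
from see import *
p,d=r.grab_frame('top');cv2.imwrite('pics/t9.png',p[:,:,::-1])
E
```

```text
time_s: 35.25
eef_pos: [0.4237, 0.3836, -0.0074]
orientation: [-90.1, 0.1, 0.0]
wrist_force: [-5.2, -3.6, 11.5]
opening: 0.255
time_s: 35.65
eef_pos: [0.4238, 0.3839, -0.0093]
orientation: [-90.0, 0.0, 0.0]
wrist_force: [-0.0, -0.6, -0.0]
opening: 0.646
time_s: 36.15
eef_pos: [0.4281, 0.387, 0.1175]
orientation: [-89.6, -0.6, 0.0]
wrist_force: [1.0, -0.3, 1.0]
opening: 0.649
time_s: 36.95
eef_pos: [0.2739, 0.5689, 0.1696]
orientation: [-90.2, 0.0, 0.1]
wrist_force: [1.1, 0.1, -0.2]
opening: 0.646
cover 0.7472 0.0883 0.0711 [242.5, 148.0] 87.0
cover 0.6056 0.1563 0.0793 [211.8, 206.8] 94.0
cover 0.4742 0.1345 0.0794 [219.5, 263.4] 95.0
cover 0.4467 -0.2532 0.079 [388.1, 277.8] 94.0
top plate top z 0.0257 tilt deg 0.29 knob [0.6029 0.154  0.0533] 186 bench z 0.0006
top plate top z 0.0258 tilt deg 0.76 knob [0.4742 0.1329 0.0536] 185 bench z 0.0007
top plate top z 0.0253 tilt deg 0.48 knob [ 0.4477 -0.2474  0.0528] 196 bench z 0.0003
top plate top z 0.0091 tilt deg 10.35 knob [0.5099 0.385  0.045 ] 1 bench z 0.0034
top plate top z 0.0101 tilt deg 0.32 knob [0.4167 0.3841 0.0456] 2 bench z 0.0031
```

View pics/t9.png

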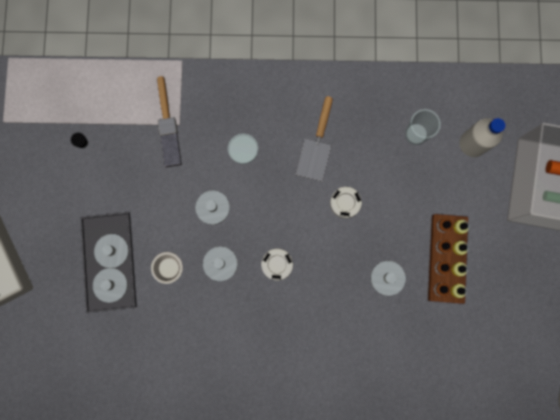

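The first tray cover is now at (111,251) instead of (108,240), so it was knocked towards the second at (110,285). I'll check that it lies flat and doesn't overlap.

```bash
python3 - <<'E'
from see import *
c=cam('top');print(ray(c,111,251,.009),ray(c,110,285,.009))
E
python3 lvl.py top .4975 .390; python3 lvl.py top .4225 .386; python3 - <<'E'
from see import *
P=[];D=[]
c=cam('top')
for k in range(4):
    p,d=r.grab_frame('top');D.append(d);P.append(p.astype(float))
X=cloud(c,np.mean(D,0));m=(X[...,2]>.025)&(X[...,2]<.05)
n,l,s,ce=cv2.connectedComponentsWithStats(m[210:320,80:140].astype(np.uint8))
for i in range(1,n):
    if s[i,4]>15: print('knob',ce[i]+[80,210],s[i,4],X[210:320,80:140][l==i].mean(0).round(4),ray(c,*(ce[i]+[80,210]),.033))
q=np.mean(P,0).astype(np.uint8)[205:320,75:145,::-1];cv2.imwrite('pics/tray.png',cv2.resize(q,None,fx=5,fy=5,interpolation=cv2.INTER_CUBIC))
print(r.get_state()['time_s'])
E
```

```text
[0.49877429 0.38468389 0.009     ] [0.42113907 0.38274317 0.009     ]
top plate top z 0.01 tilt deg 0.81 knob [nan nan nan] 0 bench z 0.0036
top plate top z 0.0101 tilt deg 0.14 knob [0.4256 0.3757 0.0455] 1 bench z 0.003
knob [107.17525773 249.40206186] 97 [0.5006 0.3845 0.0368] [0.50084327 0.38577598 0.033     ]
knob [105.63461538 284.20192308] 104 [0.4229 0.3836 0.037 ] [0.42288467 0.3849142  0.033     ]
37.95lvl.py:12: RuntimeWarning: Mean of empty slice.
  print(n,'plate top z',s[2].round(4),'tilt deg',np.degrees(np.hypot(*s[:2])).round(2),'knob',K.mean(0).round(4),len(K),'bench z',np.median(b[:,2]).round(4))
  ret = um.true_divide(
```

View pics/tray.png

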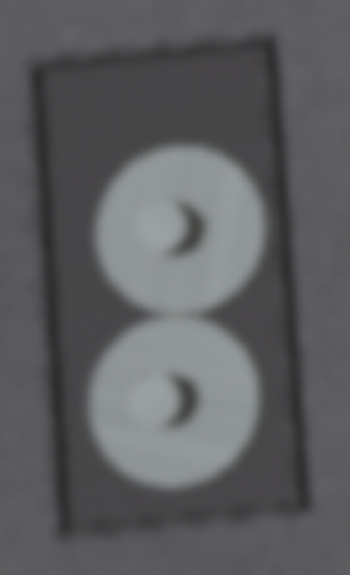

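The two covers lie side by side with centres 78 mm apart. Both plate tops are at 10 mm, tilts are 1° or less, and both are well inside the tray. I hand in.

```bash
python3 -c "
from station import r
s=r.get_state();print(s['time_s'],abs(s['joint_vel']).max());print(r.finish_job())"
```

```text
37.95 0.08076424011229986
the job is handed in; nothing more can be done
None
```

I covered the three dishes that hold pellets, pressed each cover home, left the two empty dishes open and laid the other two covers in the tray. I handed the job in at 38 s; the interface gives no verdict.

- **Dishes:** each cover was pressed with about 28–42 N until the height stopped changing. The last checks put the plate tops at 25.3–25.8 mm (25 mm expected). The close wrist view gave tilts of 0.1° or less. The noisier top camera gave 0.3–0.8°. The knobs are within about 2 mm of the dish centres.
- **Tray:** the first cover there was found about 2.5 cm from where I set it down. The two now lie just touching, centres about 78 mm apart, flat (tops about 10 mm, tilt 1° or less) and within the limits, so I left them.
- **Bystanders:** the last top picture shows the mortar and glass dish where they started. The pellets are now under the covers, so I could not see them again.
- **What disagreed:** the fingertips sit about 23 mm above the reported tool point (TCP), not 19 mm below it as stated. My first grasp closed above the knob without disturbing anything. I corrected for this from the wrist camera, and every later grasp held.

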